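# Reload the pots from the ware board into the firing tray in reverse order

### The job

Move the four white pots from the wooden ware board into the four bays of the steel firing tray, in reverse order: the pot nearest the board's handle goes into the bay farthest from the tray's handle, the next into the next, and so on, so that the pot farthest from the board's handle ends in the bay nearest the tray's handle. Each pot stands upright on the floor of its own bay; do not tip any pot over, and set them down gently rather than dropping them.

Things in the scene. Friction and masses are not known exactly. Their poses are not given: they have to be found in the camera images.
- beaker: Straight open beaker, 48 mm wide at the foot, 52 mm at the rim, 75 mm high, wall 4 mm. Loose, unglazed white ceramic, round about its z axis. Origin: centre of the underside; z up. It stands on a tile of the board at the start, in a drawn order. Grip it round the outside in its upper half.
- vase: Bud vase, foot 46 mm wide, round belly up to 58 mm wide at 22 mm height, above it a straight neck 26 mm wide from 56 mm to the top at 90 mm. Loose, unglazed white ceramic, round about its z axis. Origin: centre of the underside; z up. It stands on a tile of the board at the start, in a drawn order. Grip it by the neck.
- jar: Squat lidded jar, foot 52 mm, body 58 mm and lid (one piece with the jar) 61 mm wide, lid top at 50 mm height; on it a round knob 24 mm wide reaching to 77 mm. Loose, unglazed white ceramic, round about its z axis. Origin: centre of the underside; z up. It stands on a tile of the board at the start, in a drawn order. Grip it by the knob, the fingertips staying above the lid.
- eggcup: Egg cup on a foot, foot 48 mm wide, thin stem 18 mm, open cup above 36 mm height 48 to 50 mm wide, rim at 64 mm height. Loose, unglazed white ceramic, round about its z axis. Origin: centre of the underside; z up. It stands on a tile of the board at the start, in a drawn order. Grip it round the cup, near the rim.
- board: Fixed wooden ware board 88 x 356 x 15 mm carrying four tiles in a row along its y, at y = -132, -44, 44, 132 mm. A flat wooden paddle handle 75 mm long sticks out at its +y end. Origin: centre of the underside, which lies 3 mm above the table on a cork mat; the tile tops are 21 mm above the origin. Board and tray lie one nearer, one farther from the robot, either way round, roughly parallel, both handles towards the robot's left.
- tray: Fixed dark steel firing tray 88 x 366 mm, beside the board, with four bays in a row along its y, bay centres at x = 0, y = -132, -44, 44, 132 mm. Each bay is 74 mm square; its floor is 10 mm above the origin and the walls round it are 10 mm high and 7 (sides) or 14 mm (between bays) thick. A flat U-shaped steel handle reaching 75 mm out lies at its +y end. Origin: centre of the underside, 3 mm above the table.
- tile_beaker: Fixed square terracotta tile 74 x 74 x 6 mm on the wooden board; the beaker starts on it, so it marks where that pot came from. Four identical tiles, told apart by the pot on them; their order along the board is drawn. Origin: centre of the underside.
- tile_vase: Fixed square terracotta tile 74 x 74 x 6 mm on the wooden board; the vase starts on it, so it marks where that pot came from. Four identical tiles, told apart by the pot on them; their order along the board is drawn. Origin: centre of the underside.
- tile_jar: Fixed square terracotta tile 74 x 74 x 6 mm on the wooden board; the jar starts on it, so it marks where that pot came from. Four identical tiles, told apart by the pot on them; their order along the board is drawn. Origin: centre of the underside.
- tile_eggcup: Fixed square terracotta tile 74 x 74 x 6 mm on the wooden board; the egg cup starts on it, so it marks where that pot came from. Four identical tiles, told apart by the pot on them; their order along the board is drawn. Origin: centre of the underside.
Mind the look-alikes: they are no part of the job. What is shaped like the jar but orange, red or yellow is not meant.

How it is judged:
By the outcome, as a careful person would: the job done as asked, in the order asked, and still so for the second after the job is handed in, with the robot touching nothing.
It also fails if it takes over 109 s, if anything falls off the work surface, if the arm or the gripper's body presses on something with over 40 N, if the wrist force passes 120 N, or if a joint passes its speed limit or range.

### The arm

A 7-joint arm with a two-finger parallel gripper is mounted at the origin on the work surface. World frame = base frame: x ahead of the robot, y to its left, z up, the work surface at z = 0. Lengths are in mm, angles in rad, forces in N, time in s.
With the tool pointing down it reaches from about 400 to 900 mm from the base axis. Payload 5.6 kg.
Tool frame: the origin (TCP) lies midway between the tips of the shut fingers; the grasp point (between the pads) lies manip.tcp_to_grasp behind it (manip.tcp_to_grasp is the distance from the TCP to the grasp point, in mm); z points along the fingers, y is the line along which they close (so a half turn about z gives the same grasp; the last joint's range is limited). The gripper opens to 92 mm and grips with 3 to 60 N. Pads are 20 mm wide; open, the fingers measure 128 mm over their backs; the gripper's body (75 mm by 189 mm) begins 69 mm behind the grasp point.
Start: joints at [-1.344, 0.468, -0.012, 1.603, 0.006, 1.071, -0.056], TCP at [173.292, 626.481, 214.592] pointing down, gripper open.
Joint ranges: [-2.53, 2.53], [-0.31, 2.02], [-1.57, 1.55], [0.28, 2.44], [-1.29, 4.43], [0.15, 1.84], [-2.92, 2.92]. Speed limits (rad/s): [2.57, 2.57, 3.14, 3.14, 3.14, 3.14, 3.14].

### API

Orientations are given as a rotation vector (axis times angle).
In Python, from workcell import manip gives the robot as it stands. The module is installed in compiled form; this text tells all that it offers.
- The arm moves only by the tool play_rows, never from a script. Its argument "deltas" is text: rows parted by semicolons, each of 7 numbers parted by spaces: the shift along the tool's x, y, z in m, then the turn, a rotation vector about the tool's x, y, z in degrees, then the gripper's target within -1 to 1 (fully open at 1, half-way at 0, shut at -1). A call has 1 to 10 rows; each row is the pose to reach, as a shift and turn from the pose commanded when the call began, along the tool's axes at that moment; what a row does not reach only later rows make up. A row lasts 1/12 s, in which the tool goes at most 41.7 mm and 7.16 degrees, less where a joint would pass 70% of its speed; a pose out of reach is approached as far as the arm can. A call with a gripper value outside its range is refused whole. The fingers move at their own pace and stop on an object; "force" is the grip in N (left out, the last holds). Time passes only in rows, so rows that repeat a pose let the fingers close. It gives the time, the measured TCP pose, the force, the opening and the grip force at its end, in the units of the state.
- manip.observe(): the state, without advancing time (a new reading comes with each control period).
- manip.camera(name): name is "scene" or "top" or "wrist"; returns a dict with "image" (400x640x3 uint8, red, green, blue), "camera_matrix" (3x3 intrinsics, pixels), "rvec" (rotation vector, rad) and "tvec" (3), from world to camera coordinates, as OpenCV has them; the wrist camera has in their place "T_tool_cam" (4x4, takes a point from camera to tool coordinates, whose origin is the TCP and whose axes are the flange's). Camera axes: x right, y down, z forward; pixel columns grow to the right and rows downward; lengths in mm; the calibration is good to about 2 mm. A picture is of the moment at which its call begins: read the wrist's pose just before it. There is no depth.
- manip.hand_in(): hands the job in; it is judged then, once.
The state is a dict: "time": time; "joint_positions": joint angles; "joint_vel": joint speeds; "tau": joint torques, N m; "eef_pos": TCP position; "tcp_rot": TCP orientation; "ft_force": force on the tool from outside, world axes, zero at the start; "torque": the same for the moment, N m; "finger_gap": finger opening in mm; "gripper_force": force on a finger pad.
Only numpy, scipy, OpenCV 4.12 (cv2) and the standard library are available. Lean on these libraries where they do the work, as an engineer would, in place of code of your own. Each camera call takes 0.05 s, during which the arm holds its last target. There are 200 camera calls.

## Working session

There is one attempt and no reset: what is moved stays moved. The work goes in short steps, Python scripts to look and compute and a tool call to move; the robot and the scene stay as the last step left them, time stands still between calls to the robot, and variables do not carry over. Pictures are saved under pics/ and viewed, at most 14 in all, crops included, and the job is handed in when it is done.

Besides the shell and the picture viewer there is one more tool, called after "Emit:" as a command line: name --argument value ..., lists and objects as JSON in quotes. play_rows: Moves the arm, as the interface text tells. Its arguments: {"type":"object","properties":{"deltas":{"type":"string"},"force":{"type":"number"}},"required":["deltas"]}

```bash
mkdir -p pics
python3 - <<'E'
from workcell import manip
import cv2
s=manip.observe(); print(s, manip.tcp_to_grasp)
for n in("scene","top"):
    c=manip.camera(n); cv2.imwrite(f"pics/{n}0.png",c["image"][:,:,::-1]); print(n,c["camera_matrix"],c["rvec"],c["tvec"])
E
```

```text
{'time': 0.0, 'joint_positions': array([-1.3439896 ,  0.46836947, -0.0116069 ,  1.60362035,  0.00599657,
        1.07141029, -0.0563276 ]), 'joint_vel': array([ 1.30563000e-03, -2.04001993e-04,  1.32499688e-03, -7.59335123e-04,
       -2.76201030e-05,  1.92739357e-04,  1.32513956e-03]), 'tau': array([-2.00907575e-04, -5.20553327e+01, -1.23790739e-02, -2.43758243e+01,
       -5.67265798e-02,  1.71331270e-02,  1.59032929e-04]), 'eef_pos': array([173.16237068, 625.89986174, 213.64671606]), 'tcp_rot': array([-4.22650255e-01, -3.11291035e+00,  2.77840427e-03]), 'ft_force': array([-0.5184394 , -0.24221543,  0.39783332]), 'torque': array([ 0.0153998 , -0.02981612,  0.00280844]), 'gripper_force': 0.0, 'finger_gap': 92.08281892755565} 18.700000000000003
scene [[450.37979393   0.         315.12507573]
 [  0.         450.37979393 202.28338183]
 [  0.           0.           1.        ]] [ 1.0469812   2.52286584 -0.91660894] [ 400.2293298  -381.34480342 1340.38157295]
top [[392.29333252   0.         318.40162154]
 [  0.         392.29333252 195.08282789]
 [  0.           0.           1.        ]] [ 2.17689942 -2.04226293  0.21292505] [ 41.47537802 647.35781375 659.61898035]
```

View pics/scene0.png

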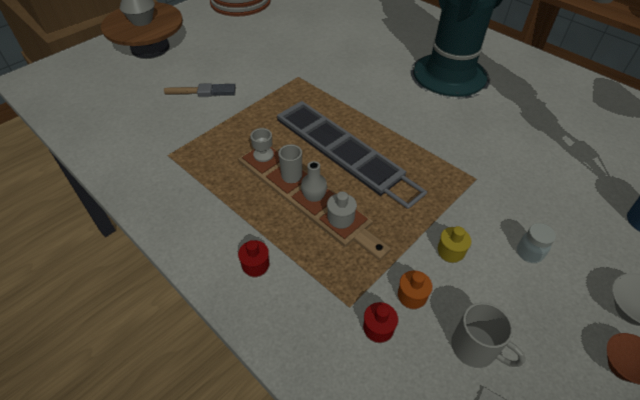

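View pics/top0.png

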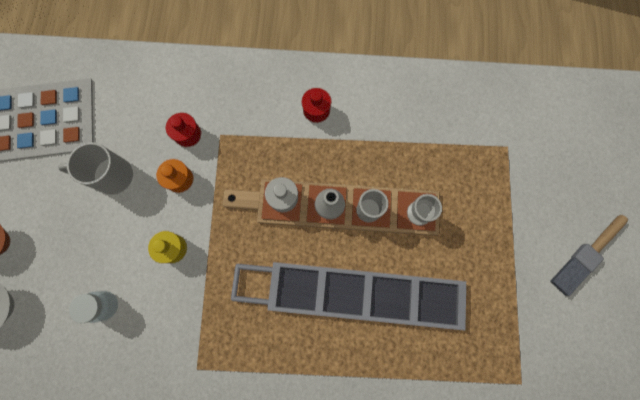

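Jar, vase, beaker and eggcup stand in that order from the board's handle (top view: jar at (282,195), vase (330,203), beaker (373,205), eggcup (425,210)). The tray is nearer the robot, with its bays at (298,290) to (440,303) and its handle on the left. Next I'll crop for precise pixels.

Run:
```python
import cv2
i=cv2.imread("pics/top0.png")[165:340,215:480]
i=cv2.convertScaleAbs(i,alpha=1.6)
cv2.imwrite("pics/crop0.png",cv2.resize(i,None,fx=3,fy=3,interpolation=cv2.INTER_CUBIC))
```

```text
(no output)
```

View pics/crop0.png

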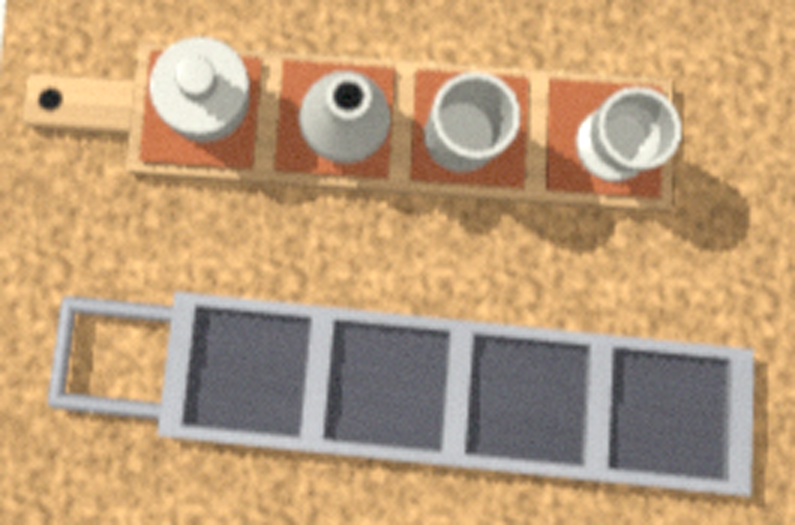

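The crop shows the tray's top corners at (176,292), (755,350), (750,494) and (160,436). The knob is at (195,74), the vase mouth at (349,96), the beaker rim centre at (476,115) and the eggcup rim centre at (637,129), all in crop pixels.

```bash
cat > h.py <<'E'
import numpy as np, cv2
from scipy.spatial.transform import Rotation as R
def ray(uv,z,K,Rm,t):
    d=Rm.T@np.linalg.solve(K,[uv[0],uv[1],1]); o=-Rm.T@t
    return o+d*(z-o[2])/d[2]
E
python3 - <<'E'
from h import *
from workcell import manip
np.set_printoptions(precision=1,suppress=True)
c=manip.camera("top");K=c["camera_matrix"];Rm=R.from_rotvec(np.ravel(c["rvec"])).as_matrix();t=np.ravel(c["tvec"])
P=lambda u,v,z: ray((215+(u+.5)/3-.5,165+(v+.5)/3-.5),z,K,Rm,t)
for n,u,v,z in [("jar",195,74,101),("vase",349,96,114),("beaker",476,115,99),("egg",637,129,88)]: print(n,P(u,v,z))
def fit(px,z,w,l):
    q=np.array([P(u,v,z)[:2] for u,v in px]);print(q)
    loc=np.array([[w,l],[w,-l],[-w,-l],[-w,l]])/2   # far-left, far-right, near-right, near-left
    m=q.mean(0);H=loc.T@(q-m);a=np.arctan2(H[0,1]-H[1,0],H[0,0]+H[1,1])
    M=np.array([[np.cos(a),-np.sin(a)],[np.sin(a),np.cos(a)]])
    print("c",m,"deg",np.degrees(a),"res\n",q-(m+loc@M.T))
    for y in(132,44,-44,-132): print(y,m+M@[0,y])
fit([(176,292),(755,350),(750,494),(160,436)],23,88,366)
fit([(138,45),(674,75),(670,208),(130,172)],18,88,356)
s=manip.observe();print(R.from_rotvec(s["tcp_rot"]).as_matrix())
w=manip.camera("wrist");print(w["T_tool_cam"],w["camera_matrix"])
E
```

```text
jar [642.3 151.3 101. ]
vase [632.2  60.2 114. ]
beaker [628.7 -15.2  99. ]
egg [ 628.5 -112.6   88. ]
[[ 517.6  160.3]
 [ 504.9 -205.1]
 [ 418.4 -200.8]
 [ 429.5  162.5]]
c [467.6 -20.8] deg -1.8818625128859514 res
 [[-0.  -0.4]
 [-0.6  0.1]
 [ 0.8  1.4]
 [-0.1 -1.1]]
132 [472.  111.2]
44 [469.1  23.2]
-44 [466.2 -64.7]
-132 [ 463.3 -152.7]
[[ 677.6  200.2]
 [ 679.9 -155.8]
 [ 591.5 -153.2]
 [ 592.5  197.4]]
c [635.4  22.2] deg 0.10007333275110972 res
 [[-1.5 -0. ]
 [ 0.2  0. ]
 [-0.2  2.7]
 [ 1.5 -2.7]]
132 [635.2 154.2]
44 [635.3  66.2]
-44 [635.5 -21.8]
-132 [ 635.6 -109.8]
[[-1.   0.3 -0. ]
 [ 0.3  1.  -0. ]
 [-0.  -0.  -1. ]]
[[  -0.    -1.    -0.3   75.2]
 [   1.    -0.     0.     0. ]
 [  -0.    -0.3    1.  -168.8]
 [   0.     0.     0.     1. ]] [[353.4   0.  323. ]
 [  0.  353.4 196.3]
 [  0.    0.    1. ]]
```

```bash
cat >> h.py <<'E'
G=np.array([[0,1,0],[1,0,0],[0,0,-1.]]) # wanted tool axes (columns): x->world y, y->world x, z down
def to(s,p):
    "delta row (m, deg) in current tool axes to world TCP p with orientation G"
    M=R.from_rotvec(s["tcp_rot"]).as_matrix()
    return np.round(M.T@(np.array(p)-s["eef_pos"])/1000,4),np.round(np.degrees(R.from_matrix(M.T@G).as_rotvec()),2)
E
python3 -c "
from h import *
from workcell import manip
print(to(manip.observe(),(560,10,215)))"
```

```text
(array([-5.370e-01, -4.907e-01, -4.000e-04]), array([-5.000e-02,  5.000e-02,  7.454e+01]))
```

Emit:
play_rows --deltas "-0.04 -0.036 0 0 0 5.5 1;-0.08 -0.072 0 0 0 11 1;-0.12 -0.108 0 0 0 16.5 1;-0.15 -0.135 0 0 0 22 1;-0.18 -0.165 0 0 0 27 1;-0.21 -0.19 0 0 0 32 1;-0.24 -0.22 0 0 0 37 1;-0.27 -0.245 0 0 0 42 1;-0.27 -0.245 0 0 0 42 1;-0.27 -0.245 0 0 0 42 1"

```text
time: 1.03
eef_pos: [372.0, 312.2, 214.9]
tcp_rot: [1.523, 2.745, -0.001]
ft_force: [0.5, -0.4, -0.1]
finger_gap: 92.2
gripper_force: 0.0
```

```bash
python3 -c "
from h import *
from workcell import manip
s=manip.observe();print(s['joint_positions'],s['eef_pos'],to(s,(560,10,215)))"
```

```text
[-1.00168836  0.18484954  0.2626911   2.00940335 -0.05583302  0.95430223
 -0.15320894] [371.95841892 312.24805661 214.91156139] (array([-0.356 , -0.0004,  0.0007]), array([ 0.06,  0.11, 31.96]))
```

Emit:
play_rows --deltas "-0.036 0 0 0 0 3.5 1;-0.072 0 0 0 0 7 1;-0.108 0 0 0 0 10.5 1;-0.144 0 0 0 0 14 1;-0.18 0 0 0 0 17.5 1;-0.216 0 0 0 0 21 1;-0.252 0 0 0 0 24.5 1;-0.288 0 0 0 0 28 1;-0.356 0 0 0 0 32 1;-0.356 0 0 0 0 32 1"

```text
time: 1.87
eef_pos: [561.3, 15.0, 214.8]
tcp_rot: [2.215, 2.225, -0.0]
ft_force: [0.5, -0.7, -0.1]
finger_gap: 91.8
gripper_force: 0.0
```

Emit:
play_rows --deltas "0 0 0 0 0 0 1;0 0 0 0 0 0 1;0 0 0 0 0 0 1"

```text
time: 2.12
eef_pos: [559.1, 19.5, 214.2]
tcp_rot: [-2.209, -2.232, 0.0]
ft_force: [-0.1, 0.7, 0.0]
finger_gap: 92.0
gripper_force: 0.0
```

Run:
```python
from h import *
from workcell import manip
s=manip.observe();print(s['joint_positions'],s['eef_pos'],to(s,(560,10,215)))
w=manip.camera("wrist");cv2.imwrite("pics/w1.png",w["image"][:,:,::-1])
T=np.eye(4);T[:3,:3]=R.from_rotvec(s["tcp_rot"]).as_matrix();T[:3,3]=s["eef_pos"]
np.savez("w1.npz",T=T@w["T_tool_cam"],K=w["camera_matrix"])
```

```text
[-0.5299979   0.33664515  0.54085666  1.85652827 -0.20377929  1.00422517
  0.1070859 ] [559.1489534   19.54910285 214.15956237] (array([-0.0096,  0.0007, -0.0008]), array([-0.06, -0.04,  0.61]))
```

View pics/w1.png

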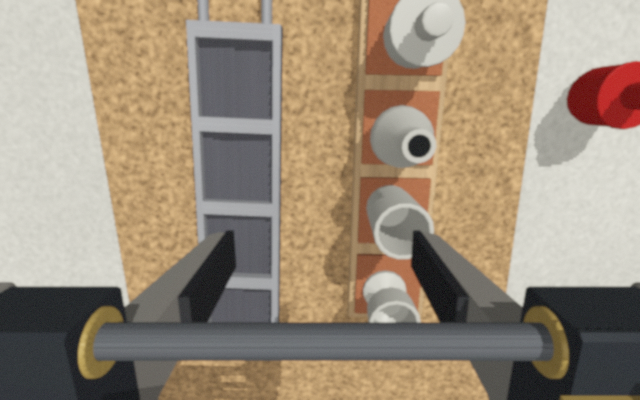

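The wrist view shows the knob at (438,19), the vase mouth at (419,146), the beaker rim centre at (402,231) and the tray's handle-end corners at (187,22) and (282,25).

Run:
```python
from h import *
from workcell import manip
d=np.load("w1.npz");T=d["T"];Rm=T[:3,:3].T;t=-Rm@T[:3,3]
for n,u,v,z in [("jar",438,19,101),("vase",419,146,114),("beaker",402,231,99),("trayL near",187,22,23),("trayL far",282,25,23)]: print(n,ray((u,v),z,d["K"],Rm,t).round(1))
print(to(manip.observe(),(639,150,195)))
```

```text
jar [641.3 151.5 101. ]
vase [631.5  60.9 114. ]
beaker [626.9 -13.7  99. ]
trayL near [430.8 162.5  23. ]
trayL far [519.2 160.8  23. ]
(array([0.1289, 0.0815, 0.0193]), array([-0.05, -0.05,  0.68]))
```

Emit:
play_rows --deltas "0.035 0.022 0 0 0 0.6 1;0.07 0.044 0 0 0 0.6 1;0.105 0.066 0.02 0 0 0.6 1;0.132 0.0828 0.04 0 0 0.6 1;0.132 0.0828 0.06 0 0 0.6 1;0.132 0.0828 0.08 0 0 0.6 1;0.132 0.0828 0.1 0 0 0.6 1;0.132 0.0828 0.1 0 0 0.6 1;0.132 0.0828 0.1 0 0 0.6 1"

```text
time: 2.92
eef_pos: [639.8, 152.6, 113.9]
tcp_rot: [-2.219, -2.222, 0.003]
ft_force: [0.2, 0.5, 1.6]
finger_gap: 91.8
gripper_force: 0.0
```

Run:
```python
from h import *
from workcell import manip
s=manip.observe();print(s['joint_positions'],s['eef_pos'],to(s,(642,151.5,78)))
```

```text
[-0.60310906  0.61837271  0.451168    1.68153785 -0.32412754  0.91902706
 -0.02426429] [639.84100407 152.55672638 113.86272097] (array([-0.0011,  0.0022,  0.0359]), array([-0.14,  0.01,  0.07]))
```

Emit:
play_rows --deltas "-0.001 0.0015 0.015 0 0 0 1;-0.001 0.0015 0.03 0 0 0 1;-0.001 0.0015 0.036 0 0 0 1;-0.001 0.0015 0.036 0 0 0 1;-0.001 0.0015 0.036 0 0 0 1"

```text
time: 3.33
eef_pos: [642.5, 149.8, 78.2]
tcp_rot: [-2.223, -2.22, 0.001]
ft_force: [1.2, 0.1, 0.5]
finger_gap: 91.8
gripper_force: 0.0
```

Emit:
play_rows --deltas "0 0 0 0 0 0 -0.2;0 0 0 0 0 0 -0.35;0 0 0 0 0 0 -0.45;0 0 0 0 0 0 -0.5;0 0 0 0 0 0 -0.6;0 0 0 0 0 0 -0.8;0 0 0 0 0 0 -1;0 0 0 0 0 0 -1;0 0 0 0 0 0 -1;0 0 0 0 0 0 -1" --force 25

```text
time: 4.17
eef_pos: [642.7, 150.0, 78.6]
tcp_rot: [2.223, 2.22, 0.0]
ft_force: [0.1, 0.7, 0.2]
finger_gap: 27.0
gripper_force: 0.0
```

Emit:
play_rows --deltas "0 0 0 0 0 0 -1;0 0 0 0 0 0 -1;0 0 0 0 0 0 -1;0 0 0 0 0 0 -1"

```text
time: 4.5
eef_pos: [642.6, 150.0, 78.5]
tcp_rot: [-2.222, -2.22, 0.0]
ft_force: [-1.1, -0.1, 0.7]
finger_gap: 23.5
gripper_force: 25.0
```

Emit:
play_rows --deltas "0 0 -0.02 0 0 0 -1;0 0 -0.05 0 0 0 -1;0 0 -0.085 0 0 0 -1;0 0 -0.115 0 0 0 -1;0 0 -0.115 0 0 0 -1"

```text
time: 4.92
eef_pos: [646.6, 150.3, 200.4]
tcp_rot: [2.219, 2.216, 0.015]
ft_force: [1.4, 0.2, -0.8]
finger_gap: 23.5
gripper_force: 25.0
```

Run:
```python
from h import *
from workcell import manip
s=manip.observe();print(s['joint_positions'],s['eef_pos'],to(s,(463.5,-152.7,68)))
```

```text
[-0.6259754   0.52564653  0.49189398  1.61567241 -0.27663713  1.05860081
 -0.05791381] [646.5544287  150.29783127 200.37297187] (array([-0.3037, -0.184 ,  0.1294]), array([ 0.61, -0.19, -0.09]))
```

Emit:
play_rows --deltas "-0.03 -0.018 0 0 0 0 -1;-0.06 -0.036 0 0 0 0 -1;-0.1 -0.059 0 0 0 0 -1;-0.135 -0.08 0 0 0 0 -1;-0.17 -0.1 0 0 0 0 -1;-0.205 -0.121 0 0 0 0 -1;-0.24 -0.141 0 0 0 0 -1;-0.27 -0.159 0 0 0 0 -1;-0.292 -0.172 0 0 0 0 -1;-0.304 -0.179 0 0 0 0 -1"

```text
time: 5.75
eef_pos: [460.8, -157.0, 193.2]
tcp_rot: [-2.228, -2.215, 0.001]
ft_force: [-0.4, -0.0, -2.0]
finger_gap: 23.5
gripper_force: 25.0
```

Emit:
play_rows --deltas "0 0 0.03 0 0 0 -1;0 0 0.06 0 0 0 -1;0 0 0.085 0 0 0 -1;0 0 0.1 0 0 0 -1;0 0 0.1 0 0 0 -1;0 0 0.1 0 0 0 -1"

```text
time: 6.25
eef_pos: [462.6, -153.9, 92.9]
tcp_rot: [-2.222, -2.219, 0.003]
ft_force: [-0.1, 0.0, -2.3]
finger_gap: 22.8
gripper_force: 25.0
```

Run:
```python
from h import *
from workcell import manip
s=manip.observe();print(s['joint_positions'],s['eef_pos'],to(s,(463.5,-154,67.5)))
c=manip.camera("top");cv2.imwrite("pics/t2.png",cv2.resize(c["image"][150:350,200:500,::-1],None,fx=2.5,fy=2.5))
```

```text
[-0.2043261   0.40887074  0.55270218  2.11681364 -0.32841758  0.70043762
  0.56443764] [ 462.64686215 -153.94437415   92.94477825] (array([-0.    ,  0.0009,  0.0254]), array([-0.12,  0.01, -0.09]))
```

View pics/t2.png

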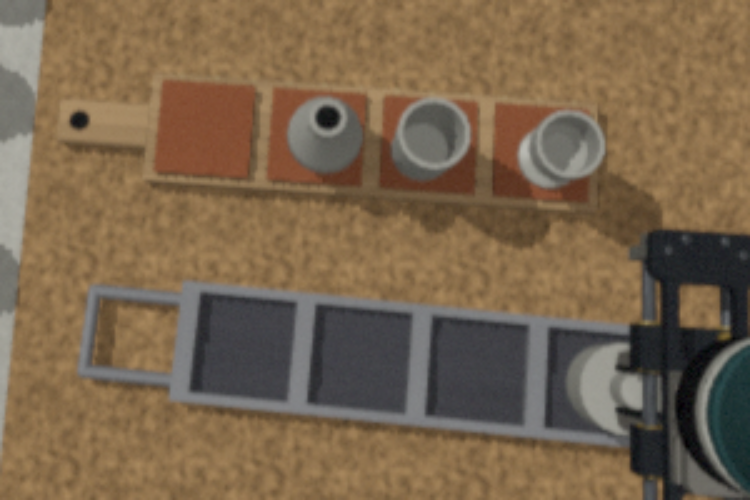

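The jar is held level over the far-right bay (crop position about (605,390)). I'll lower it now.

Emit:
play_rows --deltas "0 0.001 0.01 0 0 0 -1;0 0.001 0.018 0 0 0 -1;0 0.001 0.022 0 0 0 -1;0 0.001 0.024 0 0 0 -1;0 0.001 0.025 0 0 0 -1;0 0.001 0.0255 0 0 0 -1;0 0.001 0.0255 0 0 0 -1"

```text
time: 6.88
eef_pos: [464.5, -153.8, 68.1]
tcp_rot: [2.223, 2.22, 0.0]
ft_force: [0.6, 1.5, -1.0]
finger_gap: 23.4
gripper_force: 25.0
```

Emit:
play_rows --deltas "0 0 0.0005 0 0 0 -1;0 0 0.0008 0 0 0 -1;0 0 0.0008 0 0 0 -1"

```text
time: 7.13
eef_pos: [464.6, -153.8, 67.4]
tcp_rot: [2.222, 2.22, 0.001]
ft_force: [-0.3, 0.4, -2.3]
finger_gap: 23.4
gripper_force: 25.0
```

Emit:
play_rows --deltas "0 0 0.0005 0 0 0 -1;0 0 0.001 0 0 0 -1;0 0 0.001 0 0 0 -1"

```text
time: 7.38
eef_pos: [464.5, -154.0, 67.3]
tcp_rot: [-2.223, -2.22, -0.001]
ft_force: [-3.3, 0.5, 9.7]
finger_gap: 23.5
gripper_force: 25.0
```

Emit:
play_rows --deltas "0 0 -0.0005 0 0 0 -1;0 0 -0.0005 0 0 0 -0.3;0 0 -0.0005 0 0 0 -0.1;0 0 -0.0005 0 0 0 0.2;0 0 -0.0005 0 0 0 0.3;0 0 -0.02 0 0 0 0.3;0 0 -0.05 0 0 0 0.5;0 0 -0.09 0 0 0 1;0 0 -0.125 0 0 0 1;0 0 -0.125 0 0 0 1"

```text
time: 8.22
eef_pos: [468.2, -155.2, 197.2]
tcp_rot: [2.217, 2.214, 0.011]
ft_force: [1.5, -0.7, 0.2]
finger_gap: 81.5
gripper_force: 0.0
```

Run:
```python
from h import *
from workcell import manip
s=manip.observe();print(s['joint_positions'],s['eef_pos'],s['finger_gap'],to(s,(632,60.5,84)))
```

```text
[-0.3006418   0.23649405  0.64302426  2.03718482 -0.18213652  0.91118769
  0.43810264] [ 468.17431727 -155.23685157  197.18152793] 81.51155738990101 (array([0.2161, 0.1622, 0.1148]), array([ 0.63,  0.05, -0.09]))
```

Emit:
play_rows --deltas "0.03 0.023 0 0 0 0 1;0.06 0.047 0 0 0 0 1;0.09 0.07 0 0 0 0 1;0.12 0.094 0 0 0 0 1;0.15 0.117 0 0 0 0 1;0.18 0.141 0 0 0 0 1;0.205 0.16 0 0 0 0 1;0.2145 0.168 0.02 0 0 0 1;0.2145 0.168 0.05 0 0 0 1;0.2145 0.168 0.065 0 0 0 1"

```text
time: 9.05
eef_pos: [631.4, 62.1, 122.7]
tcp_rot: [-2.218, -2.222, 0.005]
ft_force: [-0.4, 0.4, -0.3]
finger_gap: 92.2
gripper_force: 0.0
```

Emit:
play_rows --deltas "0 0 0 0 0 0 1;0 0 0 0 0 0 1;0 0 0 0 0 0 1"

```text
time: 9.3
eef_pos: [633.4, 60.1, 127.3]
tcp_rot: [2.223, 2.219, 0.002]
ft_force: [0.0, 0.2, 0.3]
finger_gap: 91.7
gripper_force: 0.0
```

Run:
```python
from h import *
from workcell import manip
s=manip.observe();print(s['eef_pos'],s['finger_gap'],to(s,(632,60.5,84)))
c=manip.camera("scene");cv2.imwrite("pics/s3.png",cv2.resize(c["image"][60:280,200:460,::-1],None,fx=2.5,fy=2.5))
```

```text
[633.35896454  60.1434702  127.27082076] 91.7460952842147 (array([ 0.0004, -0.0014,  0.0433]), array([ 0.09, -0.  , -0.1 ]))
```

View pics/s3.png

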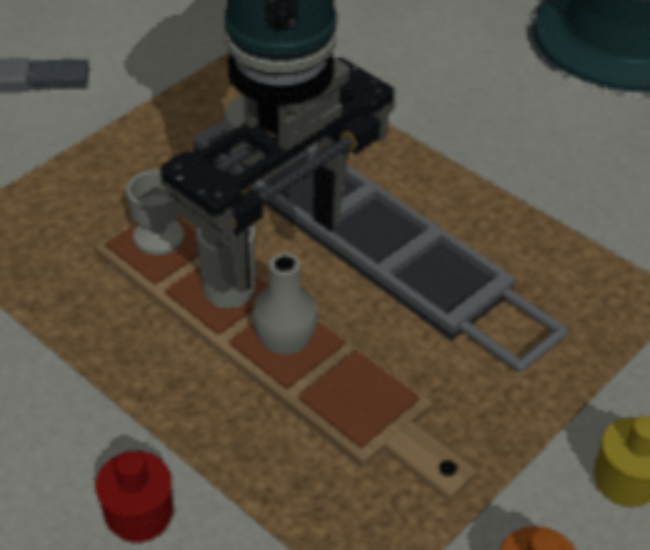

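The fingertips, at crop (240,270) and (325,220), straddle a point just above the vase mouth at (285,262), so it's aligned. I'll descend.

Emit:
play_rows --deltas "0 -0.001 0.015 0 0 0 1;0 -0.001 0.03 0 0 0 1;0 -0.001 0.04 0 0 0 0.3;0 -0.001 0.043 0 0 0 -0.1;0 -0.001 0.043 0 0 0 -0.3;0 -0.001 0.043 0 0 0 -0.35;0 -0.001 0.043 0 0 0 -0.5;0 -0.001 0.043 0 0 0 -1;0 -0.001 0.043 0 0 0 -1;0 -0.001 0.043 0 0 0 -1"

```text
time: 10.18
eef_pos: [631.9, 60.6, 83.7]
tcp_rot: [2.222, 2.22, 0.001]
ft_force: [0.3, 0.5, 0.6]
finger_gap: 40.2
gripper_force: 0.0
```

Emit:
play_rows --deltas "0 0 0 0 0 0 -1;0 0 0 0 0 0 -1;0 0 0 0 0 0 -1;0 0 0 0 0 0 -1"

```text
time: 10.52
eef_pos: [631.7, 60.5, 83.4]
tcp_rot: [2.223, 2.22, 0.0]
ft_force: [-0.4, -0.5, 0.3]
finger_gap: 25.3
gripper_force: 25.0
```

Emit:
play_rows --deltas "0 0 -0.015 0 0 0 -1;0 0 -0.04 0 0 0 -1;0 0 -0.07 0 0 0 -1;0 0 -0.09 0 0 0 -1;-0.02 -0.027 -0.09 0 0 0 -1;-0.045 -0.06 -0.09 0 0 0 -1;-0.07 -0.093 -0.09 0 0 0 -1;-0.095 -0.126 -0.09 0 0 0 -1;-0.115 -0.152 -0.09 0 0 0 -1;-0.1252 -0.1657 -0.09 0 0 0 -1"

```text
time: 11.35
eef_pos: [461.7, -67.0, 172.9]
tcp_rot: [-2.225, -2.215, 0.002]
ft_force: [0.6, 0.8, -1.2]
finger_gap: 25.5
gripper_force: 25.0
```

Emit:
play_rows --deltas "0 0 0.02 0 0 0 -1;0 0 0.045 0 0 0 -1;0 0 0.07 0 0 0 -1;0 0 0.08 0 0 0 -1;0 0 0.08 0 0 0 -1;0 0 0.08 0 0 0 -1"

```text
time: 11.85
eef_pos: [465.8, -64.8, 93.4]
tcp_rot: [-2.223, -2.22, 0.001]
ft_force: [0.1, -0.1, -1.4]
finger_gap: 25.4
gripper_force: 25.0
```

Run:
```python
from h import *
from workcell import manip
s=manip.observe();print(s['joint_positions'],s['eef_pos'],s['ft_force'],to(s,(466.2,-64.7,72.5)))
```

```text
[-0.38708944  0.37854845  0.5416939   2.15630435 -0.30672721  0.68087369
  0.36278217] [465.77300058 -64.75761092  93.36984995] [ 0.1184542  -0.06532104 -1.44535442] (array([0.0001, 0.0004, 0.0209]), array([-0.05,  0.02, -0.08]))
```

Emit:
play_rows --deltas "0 0 0.01 0 0 0 -1;0 0 0.016 0 0 0 -1;0 0 0.019 0 0 0 -1;0 0 0.02 0 0 0 -1;0 0 0.0203 0 0 0 -1;0 0 0.0206 0 0 0 -1;0 0 0.0206 0 0 0 -1"

```text
time: 12.43
eef_pos: [466.0, -64.5, 72.9]
tcp_rot: [2.222, 2.22, 0.001]
ft_force: [0.3, 0.1, -2.1]
finger_gap: 25.3
gripper_force: 25.0
```

Emit:
play_rows --deltas "0 0 0.0003 0 0 0 -1;0 0 0.0005 0 0 0 -1;0 0 0.0005 0 0 0 -1"

```text
time: 12.68
eef_pos: [465.9, -64.5, 72.3]
tcp_rot: [2.223, 2.22, 0.0]
ft_force: [-0.6, -1.1, -0.9]
finger_gap: 25.5
gripper_force: 25.0
```

Emit:
play_rows --deltas "0 0 0.0004 0 0 0 -1;0 0 0.0008 0 0 0 -1;0 0 0.0008 0 0 0 -1"

```text
time: 12.93
eef_pos: [466.1, -64.5, 72.3]
tcp_rot: [-2.223, -2.22, -0.001]
ft_force: [-3.2, 0.5, 9.6]
finger_gap: 25.2
gripper_force: 25.0
```

Emit:
play_rows --deltas "0 0 -0.0005 0 0 0 -1;0 0 -0.0005 0 0 0 -0.3;0 0 -0.0005 0 0 0 -0.1;0 0 -0.0005 0 0 0 0.2;0 0 -0.0005 0 0 0 0.3;0 0 -0.015 0 0 0 0.3;0 0 -0.04 0 0 0 0.5;0 0 -0.07 0 0 0 1;0 0 -0.085 0 0 0 1;0 0 -0.085 0 0 0 1"

```text
time: 13.77
eef_pos: [468.0, -64.7, 159.3]
tcp_rot: [2.22, 2.217, 0.008]
ft_force: [0.4, 0.4, -0.2]
finger_gap: 83.3
gripper_force: 0.0
```

Emit:
play_rows --deltas "0.01 0.03 0 0 0 0 1;0.02 0.06 0 0 0 0 1;0.03 0.09 0 0 0 0 1;0.04 0.12 0 0 0 0 1;0.047 0.145 0 0 0 0 1;0.05 0.162 0 0 0 0 1;0.05 0.162 0.02 0 0 0 1;0.05 0.162 0.04 0 0 0 1;0.05 0.162 0.04 0 0 0 1;0.05 0.162 0.04 0 0 0 1"

```text
time: 14.6
eef_pos: [626.4, -14.8, 114.5]
tcp_rot: [-2.221, -2.218, 0.005]
ft_force: [0.0, 0.3, -0.0]
finger_gap: 92.2
gripper_force: 0.0
```

Run:
```python
from h import *
from workcell import manip
s=manip.observe();print(s['eef_pos'],s['finger_gap'],to(s,(628,-14.5,66)))
c=manip.camera("top");cv2.imwrite("pics/t4.png",cv2.resize(c["image"][150:350,200:500,::-1],None,fx=2.5,fy=2.5))
```

```text
[626.43437209 -14.79344705 114.45034734] 92.16879606488143 (array([0.0003, 0.0018, 0.0484]), array([-0.23,  0.03, -0.08]))
```

View pics/t4.png

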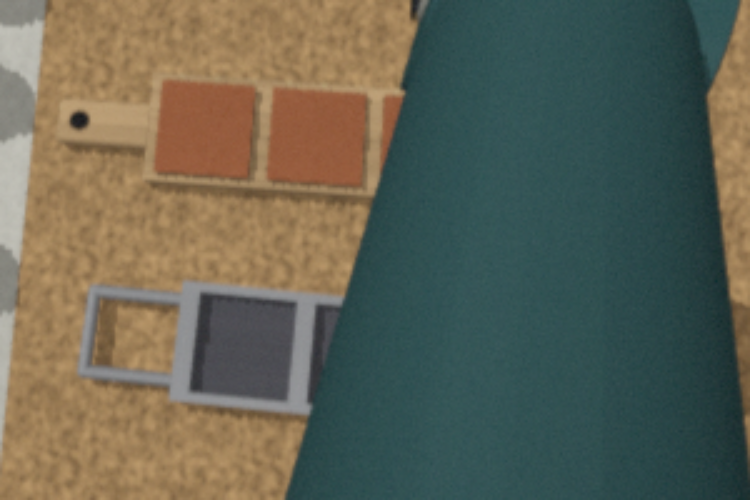

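The arm hides the pots here; only the two empty tiles and the two bays nearest the tray handle are visible. I'll carry on with the beaker.

Emit:
play_rows --deltas "0 0.001 0.015 0 0 0 1;0 0.001 0.03 0 0 0 1;0 0.001 0.043 0 0 0 1;0 0.001 0.048 0 0 0 1;0 0.001 0.048 0 0 0 0.5;0 0.001 0.048 0 0 0 0.3;0 0.001 0.048 0 0 0 0.2;0 0.001 0.048 0 0 0 0;0 0.001 0.048 0 0 0 -1;0 0.001 0.048 0 0 0 -1"

```text
time: 15.48
eef_pos: [629.2, -14.6, 68.9]
tcp_rot: [2.222, 2.22, 0.001]
ft_force: [-0.8, 0.5, 0.4]
finger_gap: 54.1
gripper_force: 0.0
```

Emit:
play_rows --deltas "0 0 0 0 0 0 -1;0 0 0 0 0 0 -1;0 0 0 0 0 0 -1"

```text
time: 15.73
eef_pos: [629.0, -14.6, 68.9]
tcp_rot: [2.222, 2.22, 0.001]
ft_force: [-1.7, 0.3, 5.2]
finger_gap: 51.3
gripper_force: 25.0
```

Emit:
play_rows --deltas "0 0 -0.015 0 0 0 -1;0 0 -0.035 0 0 0 -1;0 0 -0.05 0 0 0 -1;0.01 -0.025 -0.05 0 0 0 -1;0.02 -0.055 -0.05 0 0 0 -1;0.03 -0.09 -0.05 0 0 0 -1;0.036 -0.12 -0.05 0 0 0 -1;0.0378 -0.145 -0.05 0 0 0 -1;0.0378 -0.16 -0.05 0 0 0 -1;0.0378 -0.16 -0.04 0 0 0 -1"

```text
time: 16.57
eef_pos: [466.3, 23.9, 108.9]
tcp_rot: [-2.221, -2.219, -0.002]
ft_force: [-0.3, 0.6, -1.9]
finger_gap: 51.3
gripper_force: 25.0
```

Emit:
play_rows --deltas "0 0 0.015 0 0 0 -1;0 0 0.03 0 0 0 -1;0 0 0.036 0 0 0 -1;0 0 0.036 0 0 0 -1;0 0 0.036 0 0 0 -1"

```text
time: 16.98
eef_pos: [469.3, 22.9, 72.0]
tcp_rot: [2.223, 2.22, -0.001]
ft_force: [0.2, 0.5, -3.1]
finger_gap: 51.5
gripper_force: 25.0
```

Emit:
play_rows --deltas "0 0 0.007 0 0 0 -1;0 0 0.011 0 0 0 -1;0 0 0.013 0 0 0 -1;0 0 0.0135 0 0 0 -1;0 0 0.014 0 0 0 -1;0 0 0.014 0 0 0 -1"

```text
time: 17.48
eef_pos: [469.0, 23.3, 58.5]
tcp_rot: [2.223, 2.22, 0.0]
ft_force: [-0.1, 0.2, -1.3]
finger_gap: 51.4
gripper_force: 25.0
```

Emit:
play_rows --deltas "0 0 0.0003 0 0 0 -1;0 0 0.0005 0 0 0 -1;0 0 0.0005 0 0 0 -1"

```text
time: 17.73
eef_pos: [469.0, 23.4, 58.0]
tcp_rot: [2.223, 2.22, 0.0]
ft_force: [0.3, -1.3, -2.7]
finger_gap: 51.2
gripper_force: 25.0
```

Emit:
play_rows --deltas "0 0 0.0004 0 0 0 -1;0 0 0.0008 0 0 0 -1;0 0 0.0008 0 0 0 -1"

```text
time: 17.98
eef_pos: [469.1, 23.4, 57.8]
tcp_rot: [-2.222, -2.22, -0.001]
ft_force: [-2.7, -0.4, 7.9]
finger_gap: 51.7
gripper_force: 25.0
```

Emit:
play_rows --deltas "0 0 -0.0005 0 0 0 -1;0 0 -0.0005 0 0 0 0.3;0 0 -0.0005 0 0 0 0.5;0 0 -0.0005 0 0 0 0.8;0 0 -0.0005 0 0 0 0.8;0 0 -0.015 0 0 0 0.8;0 0 -0.035 0 0 0 1;0 0 -0.065 0 0 0 1;0 0 -0.085 0 0 0 1;0 0 -0.085 0 0 0 1"

```text
time: 18.82
eef_pos: [471.5, 23.5, 145.5]
tcp_rot: [2.221, 2.218, 0.01]
ft_force: [0.1, 0.3, -0.8]
finger_gap: 92.3
gripper_force: 0.0
```

Emit:
play_rows --deltas "-0.02 0.025 0 0 0 0 1;-0.045 0.052 0 0 0 0 1;-0.07 0.081 0 0 0 0 1;-0.095 0.11 0 0 0 0 1;-0.115 0.135 0 0 0 0 1;-0.13 0.152 0 0 0 0 1;-0.136 0.1595 0 0 0 0 1;-0.136 0.1595 0.02 0 0 0 1;-0.136 0.1595 0.02 0 0 0 1;-0.136 0.1595 0.02 0 0 0 1"

```text
time: 19.65
eef_pos: [626.6, -111.9, 120.5]
tcp_rot: [-2.22, -2.218, 0.003]
ft_force: [-0.5, -0.0, -0.3]
finger_gap: 91.9
gripper_force: 0.0
```

Run:
```python
from h import *
from workcell import manip
s=manip.observe();print(s['eef_pos'],s['finger_gap'],to(s,(628.5,-112.6,66)))
c=manip.camera("scene");cv2.imwrite("pics/s5.png",cv2.resize(c["image"][60:280,200:460,::-1],None,fx=2.5,fy=2.5))
```

```text
[ 626.57815703 -111.87616567  120.49697492] 91.9114446312603 (array([-0.0008,  0.0021,  0.0545]), array([-0.22, -0.05, -0.04]))
```

View pics/s5.png

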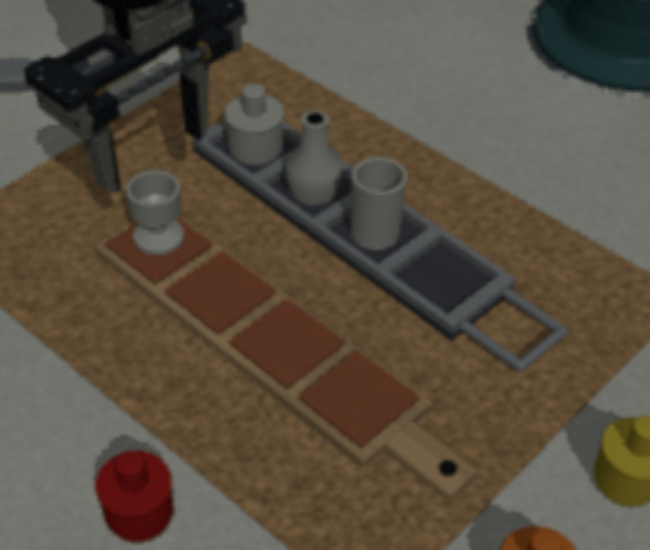

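The jar, vase and beaker stand upright in their bays. The finger midpoint, crop (151,162), is directly over the eggcup rim at (153,187).

Emit:
play_rows --deltas "0 0.001 0.015 0 0 0 1;0 0.001 0.035 0 0 0 1;0 0.001 0.05 0 0 0 1;0 0.001 0.0555 0 0 0 1;0 0.001 0.0555 0 0 0 0.5;0 0.001 0.0555 0 0 0 0.3;0 0.001 0.0555 0 0 0 0.2;0 0.001 0.0555 0 0 0 0;0 0.001 0.0555 0 0 0 -1;0 0.001 0.0555 0 0 0 -1"

```text
time: 20.53
eef_pos: [629.7, -112.9, 67.3]
tcp_rot: [2.222, 2.22, 0.001]
ft_force: [-0.4, -0.4, -0.0]
finger_gap: 54.1
gripper_force: 0.0
```

Emit:
play_rows --deltas "0 0 0 0 0 0 -1;0 0 0 0 0 0 -1;0 0 0 0 0 0 -1;0 0 0 0 0 0 -1"

```text
time: 20.87
eef_pos: [629.6, -112.9, 67.1]
tcp_rot: [2.222, 2.22, 0.001]
ft_force: [-0.6, -0.2, 3.5]
finger_gap: 49.1
gripper_force: 25.0
```

Emit:
play_rows --deltas "0 0 -0.015 0 0 0 -1;0 0 -0.04 0 0 0 -1;0 0 -0.07 0 0 0 -1;0 0 -0.08 0 0 0 -1;0.03 -0.015 -0.08 0 0 0 -1;0.06 -0.03 -0.08 0 0 0 -1;0.09 -0.05 -0.08 0 0 0 -1;0.12 -0.07 -0.08 0 0 0 -1;0.15 -0.095 -0.08 0 0 0 -1;0.18 -0.12 -0.08 0 0 0 -1"

```text
time: 21.7
eef_pos: [507.9, 68.4, 146.5]
tcp_rot: [-2.223, -2.22, 0.0]
ft_force: [0.2, 0.6, -0.6]
finger_gap: 49.5
gripper_force: 25.0
```

Emit:
play_rows --deltas "0.025 -0.018 0 0 0 0 -1;0.04 -0.034 0 0 0 0 -1;0.044 -0.0376 0.02 0 0 0 -1;0.044 -0.0376 0.045 0 0 0 -1;0.044 -0.0376 0.065 0 0 0 -1;0.044 -0.0376 0.075 0 0 0 -1;0.044 -0.0376 0.075 0 0 0 -1;0.044 -0.0376 0.075 0 0 0 -1"

```text
time: 22.37
eef_pos: [472.0, 110.9, 71.7]
tcp_rot: [2.223, 2.219, -0.001]
ft_force: [-0.3, -0.9, -1.2]
finger_gap: 49.3
gripper_force: 25.0
```

Emit:
play_rows --deltas "0 0 0.008 0 0 0 -1;0 0 0.012 0 0 0 -1;0 0 0.014 0 0 0 -1;0 0 0.0147 0 0 0 -1;0 0 0.015 0 0 0 -1;0 0 0.015 0 0 0 -1"

```text
time: 22.87
eef_pos: [472.1, 111.3, 56.8]
tcp_rot: [2.223, 2.22, 0.001]
ft_force: [-0.1, -0.6, -0.6]
finger_gap: 49.2
gripper_force: 25.0
```

Emit:
play_rows --deltas "0 0 0.0003 0 0 0 -1;0 0 0.0006 0 0 0 -1;0 0 0.0006 0 0 0 -1"

```text
time: 23.12
eef_pos: [472.0, 111.4, 56.1]
tcp_rot: [2.223, 2.22, 0.0]
ft_force: [-0.2, -0.3, -1.5]
finger_gap: 49.3
gripper_force: 25.0
```

Emit:
play_rows --deltas "0 0 0.0004 0 0 0 -1;0 0 0.0008 0 0 0 -1;0 0 0.0008 0 0 0 -1"

```text
time: 23.37
eef_pos: [472.1, 111.4, 56.0]
tcp_rot: [-2.222, -2.22, -0.001]
ft_force: [-2.8, -0.7, 8.6]
finger_gap: 49.6
gripper_force: 25.0
```

Contact; I'll release, retreat up and move clear to take a last look.

Emit:
play_rows --deltas "0 0 -0.0005 0 0 0 -1;0 0 -0.0005 0 0 0 0.3;0 0 -0.0005 0 0 0 0.5;0 0 -0.0005 0 0 0 0.8;0 0 -0.0005 0 0 0 0.8;0 0 -0.015 0 0 0 0.8;0 0 -0.04 0 0 0 1;0 0 -0.075 0 0 0 1;0 0 -0.11 0 0 0 1;0 0 -0.13 0 0 0 1"

```text
time: 24.2
eef_pos: [473.2, 111.2, 188.2]
tcp_rot: [2.222, 2.218, 0.005]
ft_force: [0.2, 0.2, 0.2]
finger_gap: 91.8
gripper_force: 0.0
```

Emit:
play_rows --deltas "0.03 0 0 0 0 0 1;0.06 0 0 0 0 0 1;0.09 0 0 0 0 0 1;0.12 0 0 0 0 0 1;0.15 0 0 0 0 0 1;0.18 0 0 0 0 0 1;0.2 0 0 0 0 0 1;0.2 0 0 0 0 0 1;0.2 0 0 0 0 0 1;0.2 0 0 0 0 0 1"

```text
time: 25.03
eef_pos: [472.2, 309.9, 184.9]
tcp_rot: [2.224, 2.218, -0.002]
ft_force: [1.0, -0.0, -0.4]
finger_gap: 92.1
gripper_force: 0.0
```

Run:
```python
from workcell import manip
import cv2,numpy as np
c=manip.camera("scene")["image"][60:280,200:460,::-1];t=manip.camera("top")["image"][150:370,200:460,::-1]
cv2.imwrite("pics/end.png",cv2.resize(np.hstack([c,t]),None,fx=1.5,fy=1.5))
```

```text
(no output)
```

View pics/end.png

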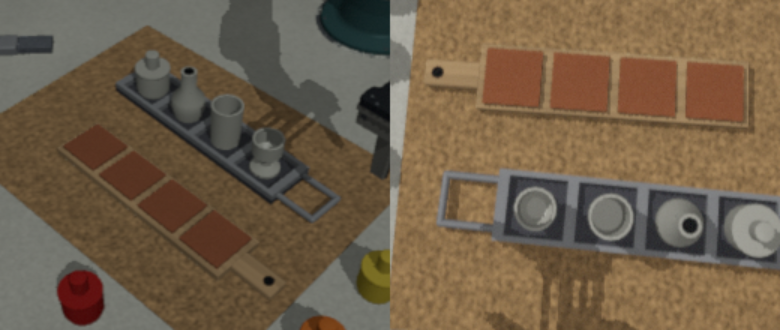

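All four pots stand upright in their bays. From the tray's handle they run eggcup, beaker, vase, jar (top view, x ≈ 535, 610, 680, 755).

```bash
python3 -c "
from workcell import manip
print(manip.hand_in())"
```

```text
the job is handed in; nothing more can be done
None
```

All four pots now stand upright in the tray in reverse order (eggcup, beaker, vase, jar from the tray's handle), and the job was handed in at about 25 s.

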